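Find the latched mode key and release it

ROBOT

A 6-joint arm with a two-finger parallel gripper is mounted at the origin on a cart in front of the work surface, level with it; the furniture and walls round the work are solid. World frame = base frame: x ahead of the robot, y to its left, z up, the work surface at z = 0. Lengths are in mm, angles in rad, forces in N, time in s.
With the tool pointing down it reaches from about 350 to 975 mm from the base axis. Payload 7.1 kg.
Tool frame: the origin (TCP) lies midway between the tips of the shut fingers; the grasp point (between the pads) lies 19 mm behind it (ctrl.grasp_offset is the distance from the TCP to the grasp point, in mm); z points along the fingers, y is the line along which they close (so a half turn about z gives the same grasp; the last joint's range is limited). The gripper opens to 88 mm and grips with 3 to 60 N. Pads are 20 mm wide; open, the fingers measure 115 mm over their backs; the gripper's body (75 mm by 178 mm) begins 61 mm behind the grasp point.
Start: joints at [1.174, 0.423, 1.63, -0, 1.089, -0.019], TCP at [230.516, 580.919, 222.675] pointing down, gripper open.
Joint ranges: [-3, 3], [-0.9, 2.11], [0.09, 2.58], [-1.31, 4.45], [0.11, 2.69], [-2.54, 2.54]. Speed limits (rad/s): [2.39, 2.39, 3.01, 3.14, 3.14, 3.14].

INTERFACE

Orientations are given as a rotation vector (axis times angle).
In Python, from workcell import sensors, viewer, ctrl gives the robot as it stands. The module is installed in compiled form; this text tells all that it offers.
- The arm moves only by the shell command python3 -m handwheel 'ROWS'. ROWS is JSON, a list of rows, each a list of 7 numbers: the shift along the tool's x, y, z in mm, then the turn, a rotation vector about the tool's x, y, z in rad, then the closure, from 0 (fully open) to 1 (shut). In form: [[x, y, z, rx, ry, rz, jaw], ...]. A call has 1 to 10 rows; each row shifts and turns the commanded pose from where the row before left it, along the tool's axes as they then stand; what a row does not reach is not made up. A row lasts 1/8 s, in which the tool goes at most 62.5 mm and 10.7 degrees, less where a joint would pass 70% of its speed; a pose out of reach is approached as far as the arm can. A call is refused whole if a number of a shift passes 62.5 or a number of a turn 0.188, either way. A call with a gripper value outside its range is refused whole. The fingers move at their own pace and stop on an object; the grip force is fixed at half the most. Time passes only in rows, so rows that do not move let the fingers close. It gives the time, the measured TCP pose, the force, the opening and the grip force at its end, in the units of the state.
- sensors.get_obs(): the state, without advancing time (a new reading comes with each control period).
- viewer.get_image(name): name is "side" or "top" or "wrist"; returns a dict with "frame" (480x640x3 uint8, blue, green, red), "fov_y" (degrees; the focal length in pixels is half the picture's height over the tangent of half this angle, whatever the lens; pixels are square), "cx", "cy" (the principal point, pixels), "R" (3x3) and "t" (3): a world point X has camera coordinates R X + t. Camera axes: x right, y down, z forward; pixel columns grow to the right and rows downward; lengths in mm; the calibration is good to about 2 mm. A picture is of the moment at which its call begins. There is no depth.
- ctrl.close_job(): hands the job in; it is judged then, once.
The state is a dict: "t": time; "qpos": joint angles; "qvel": joint speeds; "joint_torque": joint torques, N m; "ee_pos": TCP position; "orientation": TCP orientation; "ft_force": force on the tool from outside, world axes, zero at the start; "moment": the same for the moment, N m; "width": finger opening in mm; "grasp_force": force on a finger pad.
Only numpy, scipy, OpenCV 4.12 (cv2) and the standard library are available. Lean on these libraries where they do the work, as an engineer would, in place of code of your own. Each camera call takes 0.05 s, during which the arm holds its last target. There are 200 camera calls.

TASK

One of the four identical keys on the low key box is still latched down from the last test. With a fingertip tap each key lightly, lifting off each before the next, from the left end to the right end (seen from the robot), to feel which one is latched and hardly gives, without releasing it yet or pushing any free key down to its bottom; then press the latched key firmly so that it springs up level with the others. Pick nothing up and leave the things round the box where they are.

Things in the scene. Friction and masses are not known exactly. Their poses are not given: they have to be found in the camera images.
- key_box: Aluminium box with a grey top, 84 mm deep (x), 208 long (y), 44 high, and a thin ear with a bolt at each end (246 over the ears); fixed, level, turned up to 17 degrees. Origin: centre of its underside, at bench height. x points to its rear wall with sockets, y to the left along the keys, z up. Four identical keys in a row on top at x = 0, y = +72, +24, -24, -72 mm.
- key_1: Left end (+y side of the box) key: a grey cap, 26 x 26 mm, flat top. Origin: centre of its top face, z up. It moves straight down only, 7 mm at most. Whichever key is free stands with its top 58 mm above the underside of the box (14 mm above the top panel); whichever is latched, 3 mm lower. Any of the four may be the latched one.
- key_2: Second from the left key: a grey cap, 26 x 26 mm, flat top. Origin: centre of its top face, z up. It moves straight down only, 7 mm at most. The four keys are alike: whichever is free is sprung up, starts to move at 0.75 N and takes 1.5 N more for every mm, 11 N at the bottom.
- key_3: Third from the left key: a grey cap, 26 x 26 mm, flat top. Origin: centre of its top face, z up. It moves straight down only, 7 mm at most. The four keys are alike: whichever is latched hardly moves below 5 N, then goes on down with the same spring, and 2 mm deeper (8 to 9 N) its catch lets go.
- key_4: Right end (-y side of the box) key: a grey cap, 26 x 26 mm, flat top. Origin: centre of its top face, z up. It moves straight down only, 7 mm at most. The four keys are alike: once its catch has let go, a key comes right up when the finger leaves it, and stays up.
- terminal_block: Bystander, loose on the bench beside the key box, not to be disturbed: green terminal block, about 18 x 52 x 19 mm. Origin: centre of its underside.
- loupe: Bystander, loose on the bench beside the key box, not to be disturbed: black eye loupe, 41 mm across and 36 mm high. Origin: centre of its underside.
- hex_keys: Bystander, loose on the bench beside the key box, not to be disturbed: red folding hex key set, about 24 x 98 x 16 mm. Origin: centre of its underside.

How it is judged:
By the outcome, as a careful person would: the job done as asked, in the order asked, and still so for the second after the job is handed in, with the robot touching nothing.
It also fails if it takes over 51 s, if anything falls off the work surface, if the arm or the gripper's body presses on something with over 40 N, if the wrist force passes 120 N, or if a joint passes its speed limit or range.

## Working session

There is one attempt and no reset: what is moved stays moved. The work goes in short steps, Python scripts to look and compute and a shell command to move; the robot and the scene stay as the last step left them, time stands still between calls to the robot, and variables do not carry over. Pictures are saved under pics/ and viewed, at most 10 in all, crops included, and the job is handed in when it is done.

```bash
mkdir -p pics; python3 - <<'E'
from workcell import sensors, viewer
import cv2, pickle
o=sensors.get_obs(); print({k:o[k] for k in('t','ee_pos','orientation','ft_force','width')})
for n in('top','side'):
    d=viewer.get_image(n); cv2.imwrite(f'pics/{n}.png',d['frame']); pickle.dump(d,open(n+'.pkl','wb')); print(n,d['fov_y'],d['cx'],d['cy'],d['R'],d['t'])
E
```

```text
{'t': 0.0, 'ee_pos': array([230.30625418, 580.39659017, 221.8838452 ]), 'orientation': array([-5.89865795e-01, -3.08539566e+00,  2.45129652e-03]), 'ft_force': array([ 0.11565163,  0.31485557, -0.40301503]), 'width': 87.61054712331592}
top 44.04727748158275 314.21624324851416 240.56080136308063 [[-0.0089111  -0.99985186  0.01472577]
 [-0.98554335  0.00629004 -0.16930667]
 [ 0.16918896 -0.01602159 -0.9854534 ]] [  81.03892076  490.58488427 1044.79034253]
side 49.56315614699802 324.8925794692638 243.96284977474187 [[-0.98539953 -0.16997919  0.0097389 ]
 [-0.07121123  0.35951616 -0.9304177 ]
 [ 0.15465036 -0.91752668 -0.36637148]] [508.13153562  68.79266719 899.18828923]
```

View pics/top.png

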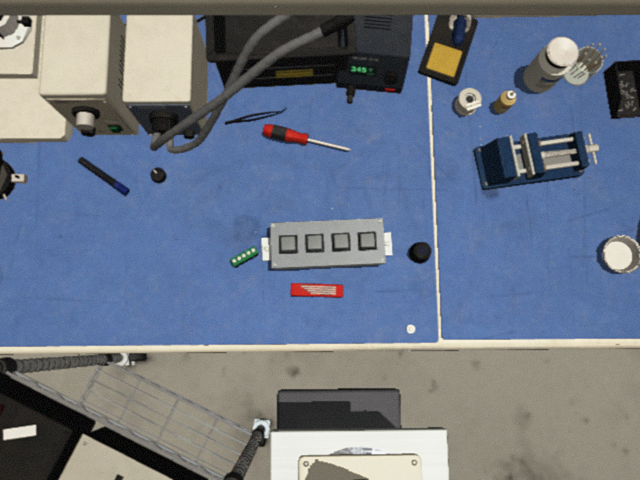

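View pics/side.png

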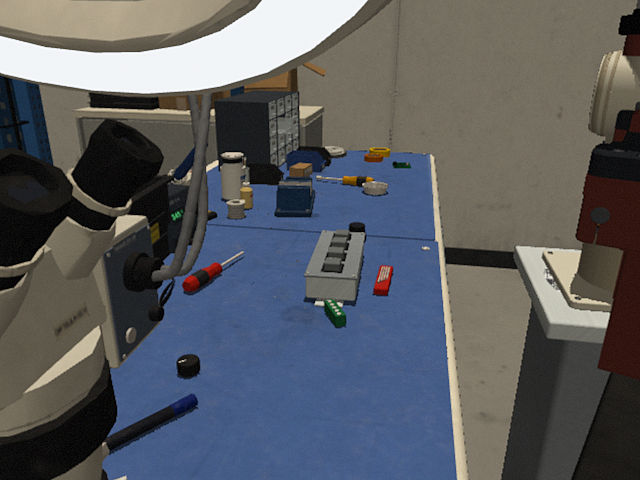

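The top view shows the four key caps at about (288,243), (315,242), (341,241) and (368,240). The terminal block is at (243,257), the loupe at (420,252) and the hex keys at (317,290). In the side view the box is at (335,265).

```bash
cat > h.py <<'E'
import numpy as np, cv2, pickle
def ray(d,uv,z):
    R,t=np.array(d['R']),np.array(d['t']); f=240/np.tan(np.radians(d['fov_y']/2))
    c=-R.T@t; v=R.T@np.array([(uv[0]-d['cx'])/f,(uv[1]-d['cy'])/f,1]); return c+v*(z-c[2])/v[2]
E
python3 - <<'E'
from h import *
d=pickle.load(open('top.pkl','rb')); im=d['frame']
crop=im[205:305,220:440]; cv2.imwrite('pics/crop.png',cv2.resize(crop,None,fx=3.6,fy=3.6,interpolation=cv2.INTER_CUBIC))
s=cv2.cvtColor(im,cv2.COLOR_BGR2HSV)
m=((s[...,1]<70)&(s[...,2]>100)).astype(np.uint8); m[:205]=0;m[285:]=0;m[:,:255]=0;m[:,400:]=0
m=cv2.morphologyEx(m,cv2.MORPH_CLOSE,np.ones((3,3)))
c=max(cv2.findContours(m,cv2.RETR_EXTERNAL,cv2.CHAIN_APPROX_NONE)[0],key=cv2.contourArea); print(cv2.minAreaRect(c))
g=s[...,2].astype(int); print(g[225:262:2,276:386:3])
for n in('side',):
    e=pickle.load(open('side.pkl','rb')); print(-np.array(e['R']).T@e['t'])
for u in((288,243),(315,242),(341,241),(368,240)): print(ray(d,u,58))
for u in((243,257),(420,252),(317,290)): print(ray(d,u,15))
E
```

```text
((326.2738037109375, 242.57191467285156), (45.6270751953125, 131.21946716308594), 87.61405944824219)
[[154 159 161 161 155 162 161 159 155 158 163 160 163 161 163 156 166 159
  160 163 163 164 169 171 168 172 170 169 177 171 170 168 176 171 174 172
  166]
 [155 156 159 161 159 162 162 164 160 162 163 159 163 165 164 162 168 158
  169 166 160 163 171 171 169 171 167 170 175 166 168 170 175 170 171 174
  166]
 [154 154 163 163 157 159 164 162 161 162 164 164 165 168 165 159 160 163
  170 170 163 168 164 166 166 172 174 168 172 169 174 172 175 176 173 175
  176]
 [154 157 156 162 166 160 156 159 160 161 163 162 161 164 167 163 161 161
  171 171 174 168 172 161 165 166 168 168 164 159 153 129 110 142 175 175
  160]
 [159 162 163 161 168 166 162 162 161 165 153 156 154 156 153 117 159 166
  161  91  89  85  88  71  78 174 170 113  53  70  82  91 107  80 178 170
  210]
 [155 108  94  83  86  81  79 121 162 166  46  65  85  90 110  61 157 169
  143  59 132 138 143 143  60 171 169 110  81 145 144 147 150  70 178 173
  216]
 [160  64 115 124 127 138 107 103 160 163  47 139 141 143 147 102 155
[... 1577 characters left out ...]
170 173 171 174 177 165 176 177 175 176 178 178 175
  172]
 [161 158 156 156 167 156 156 158 159 158 161 163 163 168 169 165 167 169
  166 166 171 169 172 172 176 171 171 174 165 171 177 173 174 178 178 189
  173]
 [158 166 161 162 158 161 156 166 168 158 164 159 168 167 168 167 170 164
  173 169 167 170 171 173 173 175 178 178 177 175 175 174 174 186 186 194
  177]]
[366.55159438 886.66895734 388.49421718]
[484.16039627 124.76781705  58.        ]
[485.67333769  76.16483863  58.        ]
[487.20074961  29.27172278  58.        ]
[488.71954354 -19.51715469  58.        ]
[465.46654082 209.82505151  15.        ]
[ 472.67817289 -121.21763379   15.        ]
[402.91541039  72.53308763  15.        ]
```

View pics/crop.png

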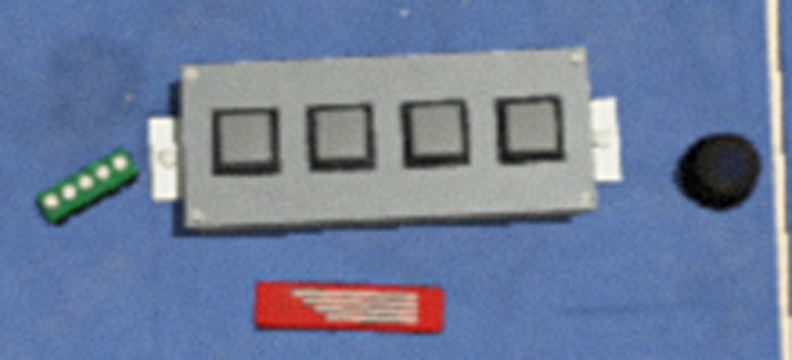

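The crop confirms four evenly spaced caps, with crop centres (245,137), (340,132), (437,128) and (530,127). The box is yawed about +0.03 rad. Keys 1 to 4 are at roughly (484,125), (486,76), (487,28.5) and (489,-19.5) mm. I'll shut the fingers, align and travel.

```bash
python3 -m handwheel '[[0,0,0,0,0,-0.137,1],[0,0,0,0,0,-0.137,1],[0,0,0,0,0,-0.137,1],[-10,-20,0,0,0,0,1],[-20,-39,0,0,0,0,1],[-20,-39,0,0,0,0,1],[-20,-39,0,0,0,0,1],[-20,-39,0,0,0,0,1],[-20,-39,0,0,0,0,1],[-10,-20,0,0,0,0,1]]'
```

```text
t: 1.35
ee_pos: [358.8, 346.8, 222.5]
orientation: [0.044, -3.141, 0.001]
ft_force: [0.1, -0.9, 0.2]
width: 0.3
grasp_force: 0.0
```

```bash
python3 -m handwheel '[[-10,-20,0,0,0,0,1],[-20,-38,0,0,0,0,1],[-20,-38,10,0,0,0,1],[-20,-38,20,0,0,0,1],[-20,-38,30,0,0,0,1],[-20,-38,30,0,0,0,1],[-9,-15.5,20,0,0,0,1],[0,0,10,0,0,0,1],[0,0,0,0,0,0,1],[0,0,0,0,0,0,1]]'; python3 - <<'E'
from workcell import sensors,viewer
import cv2,numpy as np
o=sensors.get_obs();print(o['ee_pos'],o['ft_force'])
a=viewer.get_image('side')['frame'][190:320,260:420]; b=viewer.get_image('wrist')['frame']
a=cv2.resize(a,(480,390),interpolation=cv2.INTER_CUBIC); b=cv2.resize(b,(320,240))
c=np.zeros((390,800,3),np.uint8);c[:,:480]=a;c[:240,480:]=b;cv2.imwrite('pics/m.png',c)
E
```

```text
t: 2.6
ee_pos: [484.6, 129.2, 103.4]
orientation: [-0.053, 3.14, 0.0]
ft_force: [-0.0, -0.1, 0.2]
width: 0.5
grasp_force: 0.0
[484.56504304 129.24959109 103.38385145] [-0.02632252 -0.12609048  0.19672486]
```

View pics/m.png

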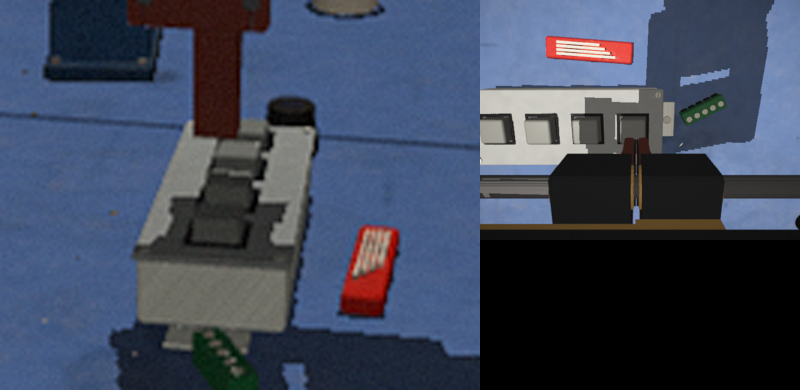

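The side crop shows the finger above the box's near end with the bystanders clear. In the wrist inset the tips are over key 1 at about (635,130). I'll shift 4.5 mm right and descend.

```bash
python3 -m handwheel '[[0.5,-4.5,5,0,0,0,1],[0,0,12,0,0,0,1],[0,0,12,0,0,0,1],[0,0,8,0,0,0,1],[0,0,4,0,0,0,1],[0,0,0,0,0,0,1],[0,0,0,0,0,0,1]]'
```

```text
t: 3.58
ee_pos: [484.5, 124.1, 61.9]
orientation: [-0.052, 3.141, 0.0]
ft_force: [-0.1, 0.0, 0.8]
width: 0.7
grasp_force: 0.0
```

```bash
python3 -m handwheel '[[0,0,1,0,0,0,1],[0,0,1,0,0,0,1],[0,0,1,0,0,0,1],[0,0,1,0,0,0,1],[0,0,0,0,0,0,1],[0,0,0,0,0,0,1]]'
```

```text
t: 4.32
ee_pos: [484.4, 124.1, 57.8]
orientation: [-0.052, 3.141, 0.0]
ft_force: [-1.2, -0.4, 0.7]
width: 0.4
grasp_force: 0.7
```

```bash
python3 -m handwheel '[[0,0,1,0,0,0,1],[0,0,0.5,0,0,0,1],[0,0,0,0,0,0,1],[0,0,0,0,0,0,1]]'
```

```text
t: 4.82
ee_pos: [484.4, 124.1, 56.3]
orientation: [-0.052, 3.141, 0.0]
ft_force: [-0.3, -0.4, 2.7]
width: 0.3
grasp_force: 1.8
```

```bash
python3 -m handwheel '[[0,0,0.8,0,0,0,1],[0,0,0,0,0,0,1],[0,0,0,0,0,0,1]]'
```

```text
t: 5.2
ee_pos: [484.4, 124.1, 55.4]
orientation: [-0.052, 3.141, 0.0]
ft_force: [-0.8, -0.6, 3.9]
width: 0.5
grasp_force: 2.4
```

Key 1 yields at about 1.5 N/mm, so it is free. Lift off and go to key 2.

```bash
python3 -m handwheel '[[0,0,-6,0,0,0,1],[0,0,-10,0,0,0,1],[0,-24,0,0,0,0,1],[0,-24,0,0,0,0,1],[0,0,6,0,0,0,1],[0,0,5,0,0,0,1],[0,0,2,0,0,0,1],[0,0,1.5,0,0,0,1],[0,0,0,0,0,0,1],[0,0,0,0,0,0,1]]'
```

```text
t: 6.45
ee_pos: [485.8, 76.4, 57.0]
orientation: [0.052, -3.141, -0.0]
ft_force: [-1.1, 0.9, 2.2]
width: 0.8
grasp_force: 1.3
```

```bash
python3 -m handwheel '[[0,0,0.7,0,0,0,1],[0,0,0,0,0,0,1],[0,0,0,0,0,0,1]]'
```

```text
t: 6.82
ee_pos: [486.0, 76.2, 56.3]
orientation: [-0.052, 3.141, 0.0]
ft_force: [-0.9, 2.7, 4.6]
width: 0.4
grasp_force: 1.8
```

```bash
python3 -m handwheel '[[0,0,0.7,0,0,0,1],[0,0,0,0,0,0,1],[0,0,0,0,0,0,1]]'
```

```text
t: 7.2
ee_pos: [486.0, 76.2, 55.5]
orientation: [-0.052, 3.141, 0.0]
ft_force: [-2.1, 2.5, 3.9]
width: 0.4
grasp_force: 2.4
```

Key 2 behaves the same way, so it is free. On to key 3.

```bash
python3 -m handwheel '[[0,0,-6,0,0,0,1],[0,0,-10,0,0,0,1],[0,-24,0,0,0,0,1],[0,-24,0,0,0,0,1],[0,0,6,0,0,0,1],[0,0,5,0,0,0,1],[0,0,2,0,0,0,1],[0,0,1.5,0,0,0,1],[0,0,0,0,0,0,1],[0,0,0,0,0,0,1]]'
```

```text
t: 8.45
ee_pos: [487.5, 28.4, 57.1]
orientation: [0.053, -3.141, -0.0]
ft_force: [-1.8, 0.7, 2.9]
width: 0.2
grasp_force: 1.2
```

```bash
python3 -m handwheel '[[0,0,0.7,0,0,0,1],[0,0,0,0,0,0,1],[0,0,0,0,0,0,1]]'
```

```text
t: 8.82
ee_pos: [487.6, 28.2, 56.4]
orientation: [-0.052, 3.141, 0.0]
ft_force: [-2.8, 2.3, 3.5]
width: 0.5
grasp_force: 1.8
```

```bash
python3 -m handwheel '[[0,0,0.7,0,0,0,1],[0,0,0,0,0,0,1],[0,0,0,0,0,0,1]]'
```

```text
t: 9.2
ee_pos: [487.6, 28.2, 55.6]
orientation: [-0.052, 3.141, 0.0]
ft_force: [-0.5, 3.1, 4.6]
width: 0.5
grasp_force: 2.3
```

```bash
python3 -m handwheel '[[0,0,-6,0,0,0,1],[0,0,-10,0,0,0,1],[0,-24,0,0,0,0,1],[0,-24,0,0,0,0,1],[0,0,6,0,0,0,1],[0,0,5,0,0,0,1],[0,0,2,0,0,0,1],[0,0,1.5,0,0,0,1],[0,0,0,0,0,0,1],[0,0,0,0,0,0,1]]'
```

```text
t: 10.45
ee_pos: [489.2, -19.7, 57.1]
orientation: [-0.053, 3.141, -0.0]
ft_force: [-0.7, 0.4, -0.2]
width: -0.0
grasp_force: 0.0
```

Key 3 is free. There is no contact at 57 mm over key 4, so it stands lower. Continue gently.

```bash
python3 -m handwheel '[[0,0,0.8,0,0,0,1],[0,0,0.7,0,0,0,1],[0,0,0,0,0,0,1],[0,0,0,0,0,0,1]]'
```

```text
t: 10.95
ee_pos: [489.2, -19.9, 55.6]
orientation: [-0.052, 3.141, -0.0]
ft_force: [0.2, 0.3, 0.6]
width: 0.2
grasp_force: 0.1
```

```bash
python3 -m handwheel '[[0,0,0.3,0,0,0,1],[0,0,0,0,0,0,1],[0,0,0,0,0,0,1]]'
```

```text
t: 11.32
ee_pos: [489.2, -19.8, 55.4]
orientation: [-0.052, 3.141, -0.0]
ft_force: [-0.3, 0.4, 4.4]
width: 0.5
grasp_force: 2.2
```

Key 4 is stiff: 0.3 mm of travel gives 4.4 N. It is the latched key. Lift off, then press it firmly.

```bash
python3 -m handwheel '[[0,0,-5,0,0,0,1],[0,0,-5,0,0,0,1],[0,0,0,0,0,0,1],[0,0,5,0,0,0,1],[0,0,4,0,0,0,1],[0,0,1,0,0,0,1],[0,0,1,0,0,0,1],[0,0,1,0,0,0,1],[0,0,0.8,0,0,0,1],[0,0,0,0,0,0,1]]'
```

```text
t: 12.58
ee_pos: [488.9, -19.8, 52.7]
orientation: [0.052, -3.141, -0.0]
ft_force: [-2.3, 0.4, 9.4]
width: 0.5
grasp_force: 4.4
```

```bash
python3 -m handwheel '[[0,0,0.6,0,0,0,1],[0,0,0,0,0,0,1],[0,0,0,0,0,0,1]]'; python3 -m handwheel '[[0,0,-2,0,0,0,1],[0,0,-2,0,0,0,1],[0,0,-0.6,0,0,0,1],[0,0,0,0,0,0,1],[0,0,0,0,0,0,1]]'
```

```text
t: 12.95
ee_pos: [488.9, -19.8, 52.2]
orientation: [0.052, -3.141, -0.0]
ft_force: [-2.3, 0.0, 9.4]
width: 0.3
grasp_force: 4.8
t: 13.58
ee_pos: [488.9, -19.8, 56.3]
orientation: [0.052, -3.141, -0.0]
ft_force: [-1.9, -0.6, 4.2]
width: 0.5
grasp_force: 1.8
```

The key follows the finger up: grasp force is 1.8 at 56.3 mm, as on the free keys, so it has released. Retreat and look.

```bash
python3 -m handwheel '[[0,0,-8,0,0,0,1],[0,0,-20,0,0,0,1],[0,0,-40,0,0,0,1],[0,0,-40,0,0,0,1],[30,0,-20,0,0,0,1],[50,0,0,0,0,0,1],[50,0,0,0,0,0,1],[20,0,0,0,0,0,1],[0,0,0,0,0,0,1],[0,0,0,0,0,0,1]]'; python3 - <<'E'
from workcell import viewer
import cv2,numpy as np
a=viewer.get_image('side')['frame'][210:330,290:400]; b=viewer.get_image('top')['frame'][205:305,220:440]
c=np.zeros((480,800,3),np.uint8);c[:,:360]=cv2.resize(a,(360,480));c[:200,360:]=cv2.resize(b,(440,200));cv2.imwrite('pics/f.png',c)
E
```

```text
t: 14.82
ee_pos: [341.4, -25.0, 185.1]
orientation: [-0.052, 3.139, -0.0]
ft_force: [0.2, 0.6, -0.8]
width: 1.0
grasp_force: 0.0
```

View pics/f.png

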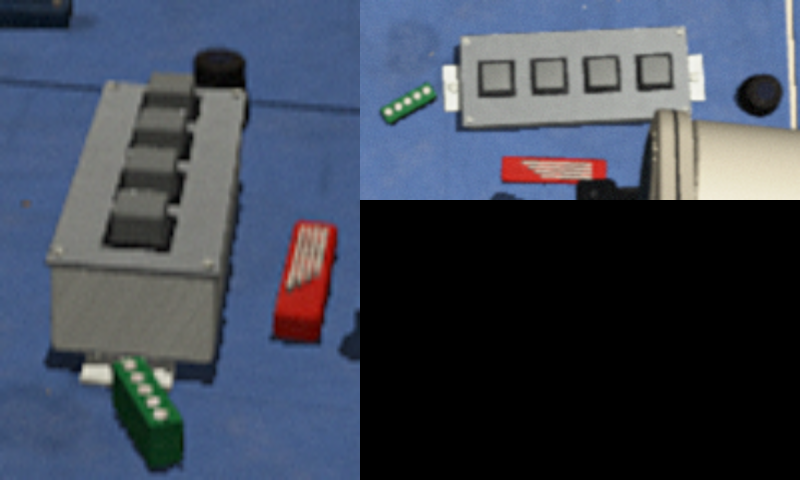

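All four keys stand level in the side view, with key 4 at about (172,88). The terminal block, loupe and hex keys are where they were, and the robot is clear.

```bash
python3 -c "
from workcell import ctrl; print(ctrl.close_job())"
```

```text
the job is handed in; nothing more can be done
None
```

Key 4, at the right end, was the latched one: I tapped all four keys left to right, pressed key 4 until its catch let go, and it now stands level with the others, with nothing round the box moved and the job handed in at about 15 s.

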